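# Find the hidden notch of a board test fixture and bolt it

### The arm

A 7-joint arm with a two-finger parallel gripper is mounted at the origin on the work surface. World frame = base frame: x ahead of the robot, y to its left, z up, the work surface at z = 0. Lengths are in m, angles in rad, forces in N, time in s.
With the tool pointing down it reaches from about 0.425 to 0.925 m from the base axis. Payload 6.8 kg.
Tool frame: the origin (TCP) lies between the finger pads; the fingertips stand 14 mm ahead of it and the grasp point (between the pads) lies 5 mm behind it; z points along the fingers, y is the direction in which the jaws open and shut (so a half turn about z gives the same grasp; the last joint's range is limited). The gripper opens to 85 mm and grips with 20 to 120 N. Pads are 22 mm wide; open, the fingers measure 114 mm over their backs; the gripper's body (76 mm by 85 mm) begins 54 mm behind the grasp point. The pads swing forward as they close: fully open they stand 13 mm farther back than shut.
Start: joints at [-1.356, 0.477, 0.022, 1.555, -0.011, 1.109, -0.083], TCP at [0.214, 0.64, 0.245] pointing down, gripper open.
Joint ranges: [-2.96, 2.96], [-0.34, 2.1], [-1.41, 1.46], [0.24, 2.44], [-1.37, 4.51], [0.17, 1.92], [-2.96, 2.96]. Speed limits (rad/s): [2.39, 2.39, 3.14, 3.14, 3.14, 3.14, 3.14].

### API

Orientations are given as a unit quaternion [w, x, y, z].
In Python, from station import bot gives the robot as it stands.
- The arm moves only by the shell command python3 -m crank 'ROWS' [FORCE]. ROWS is JSON, a list of rows, each a list of 3 entries, a list of its own where there are three numbers: the shift along the tool's x, y, z in m, then the turn, a rotation vector about the tool's x, y, z in degrees, then the finger opening in m, from 0 to 0.0854. A call has 1 to 10 rows; each row shifts and turns the commanded pose from where the row before left it, along the tool's axes as they then stand; what a row does not reach is not made up. A row lasts 1/8 s, in which the tool goes at most 62.5 mm and 10.7 degrees, less where a joint would pass 70% of its speed; a pose out of reach is approached as far as the arm can. A call is refused whole if a number of a shift passes 0.0625 or a number of a turn 10.7, either way. A call with a gripper value outside its range is refused whole. The fingers move at their own pace and stop on an object; FORCE is the grip in N (left out, the last holds). Time passes only in rows, so rows that do not move let the fingers close. It gives the time, the measured TCP pose, the force and the opening at its end, in the units of the state.
- bot.get_obs(): the state, without advancing time (a new reading comes with each control period).
- bot.read_camera(name): name is "scene" or "top"; returns (picture, depth): 420x560x3 uint8, red, green, blue; 420x560 float32, m along the optical axis (not along the pixel's ray), 0 where there is no reading.
- bot.calibration(name): a dict with "fx", "fy", "cx", "cy" (pixels), "extrinsics" (4x4, takes a point from camera to world coordinates). Camera axes: x right, y down, z forward; pixel columns grow to the right and rows downward; lengths in m; the calibration is good to about 2 mm. A picture is of the moment at which its call begins. calibration takes no time and is no camera call.
- bot.hand_in(): hands the job in, once; it reports no verdict.
The state is a dict: "t": time; "q": joint angles; "joint_vel": joint speeds; "joint_torque": joint torques, N m; "eef_pos": TCP position; "tool_rot": TCP orientation; "contact_force": force on the tool from outside, world axes, zero at the start; "torque": the same for the moment, N m; "gripper_width": opening from 0.0 (shut) to 1.0 (fully open).
Only numpy, scipy, OpenCV 4.12 (cv2) and the standard library are available. Lean on these libraries where they do the work, as an engineer would, in place of code of your own. Each camera call takes 0.05 s, during which the arm holds its last target.

### The job

Clamp the circuit board in the sloped test fixture: turn its knob slowly clockwise until you feel it drop into its hidden notch, then let go and slide the lock bolt towards the knob until it is fully home. Never spin the knob fast, and leave the things lying around the fixture where they are.

Things in the scene. Friction and masses are not known exactly. Their poses are not given: they have to be found in the camera images.
- fixture: Grey sloped console fixed to the bench, 215 mm deep (x), 300 wide (y), 140 high at the back. Origin: centre of its footprint on the bench. Its +x side, the high back, is turned to the robot: the panel slopes at 27 degrees, down to -x, so its outward normal leans 27 degrees from vertical to -x, away from the robot. A circuit board (up to 17 mm above the panel) is fixed on the upper half; knob and bolt are on the lower half.
- knob_grip (a point): On the black knob's axis, mid-grip. z: rotation axis, out of the panel; x: along the grip bar to its pointed nose. Bar 75 mm long (x -38 to +38), 16 thick (y), its top 16 mm above this point. It stands on a steel disc, 76 mm across, top 20 mm below this point, over a fixed aluminium plinth, 108 mm across, top 26 mm below. The panel is 46 mm below.
- cam_knob (a joint): Knob angle, rad; grows clockwise seen from outside (about -z of knob_grip). Stops at 0 and 1.7. One hidden notch, at 0.5 to 1.4, new each time. Elsewhere an even drag of 0.06 N m plus 0.15 per rad/s; from 0.12 before the notch centre the drag falls away and the knob is pulled in (up to 0.2); past the centre it resists with up to 0.3. Let go within 0.05 of the centre. Turning back is allowed.
- knob_nose (a point): The tip of the knob's pointed nose, 37 mm from the axis; it turns with the knob. Axes as knob_grip.
- bolt_grip (a point): Mid-grip of the lock bolt: a dark steel post 22 mm (x, up the slope) by 20 mm (y, level), standing out of the panel along z; its top is 14 mm above this point, the panel 34 mm below. Drawn back it is 115 mm from the knob's axis on the fixture's +y side. It carries a flat 7 mm bar that enters the plinth's side between two steel guides (18 mm high, 62 to 72 mm from the axis).
- lock_bolt (a joint): How far the bolt has been slid towards the knob (along -y of bolt_grip), m: 0 drawn back (start), 0.030 fully home. It slides with about 2 N of drag and stays where it is left. Unless the knob is in its notch, the bolt is stopped at about 0.015.
- flux_bottle: Bystander: amber glass jar, 52 mm in diameter, 100 mm tall. Origin: centre of its underside.
- parts_pot: Bystander: small white open plastic pot, 70 mm in diameter, 50 mm tall. Origin: centre of its underside.
- screwdriver: Bystander: screwdriver, 180 mm long, lying on the bench along its x axis.
- meter: Bystander: grey hand-held meter, 160 x 80 x 34 mm, lying on its back. Origin: centre of its underside.

How it is judged:
On the way:
1. the knob is turned clockwise while the bolt is still drawn back (distance of knob_nose from where it was at the start of the episode above 0.012 m and value of joint lock_bolt below 0.005 m and value of joint cam_knob above 0.3 rad), for 0.1 s.
At the end, for the whole second after the job is handed in: The bolt is slid at least 27 of its 30 mm towards the knob (possible only with the knob in its notch), the knob is still, at the notch (joint value 0.35 to 1.55), and no bystander is more than 30 mm from where it stood (value of joint lock_bolt above 0.027 m and value of joint cam_knob between 0.35 and 1.55 rad and velocity of joint cam_knob between -0.05 and 0.05 rad/s and distance of each of flux_bottle, parts_pot, screwdriver, meter from where it was at the start of the episode below 0.03 m); the robot touches nothing.
It fails at once if the knob is spun faster than 2.5 rad/s (velocity of joint cam_knob above 2.5 rad/s).
It fails at once if the knob is spun back faster than 2.5 rad/s (velocity of joint cam_knob below -2.5 rad/s).
It fails at once if a bystander is pushed more than 30 mm (distance of any of flux_bottle, parts_pot, screwdriver, meter from where it was at the start of the episode above 0.03 m).
It also fails if it takes over 72 s, if anything falls off the work surface, if the arm or the gripper's body presses on something with over 40 N, if the wrist force passes 120 N, or if a joint passes its speed limit or range.

## Working session

There is one attempt and no reset: what is moved stays moved. The work goes in short steps, Python scripts to look and compute and a shell command to move; the robot and the scene stay as the last step left them, time stands still between calls to the robot, and variables do not carry over. Pictures are saved under pics/ and viewed, and the job is handed in when it is done.

```bash
ls; mkdir -p pics; python3 - <<'E'
from station import bot
import cv2,numpy as np
print(bot.get_obs())
for n in("scene","top"):
    p,d=bot.read_camera(n); np.savez(f"pics/{n}0.npz",p=p,d=d)
    cv2.imwrite(f"pics/{n}0.png",p[:,:,::-1]); c=bot.calibration(n); print(n,c)
E
```

```text
pics
{'t': 0.0, 'q': array([-1.35611546,  0.47782531,  0.02232734,  1.55649196, -0.01149779,
        1.10929083, -0.08308333]), 'joint_vel': array([ 0.0011542 , -0.0008527 , -0.00057762, -0.0005951 , -0.00077983,
       -0.00066388,  0.00064655]), 'joint_torque': array([-8.56173319e-04, -5.96458268e+01,  1.60718735e+00, -2.81193370e+01,
        1.22806284e-02,  9.19874583e-03, -8.34082414e-06]), 'eef_pos': array([0.2139348 , 0.63958169, 0.24429145]), 'tool_rot': array([-8.30984387e-05,  1.60666054e-01,  9.87008373e-01, -9.40043286e-04]), 'contact_force': array([ 0.36894986, -0.1876426 ,  0.27872013]), 'torque': array([-0.01691168, -0.059528  , -0.01468816]), 'gripper_width': 0.9965690948626837}
scene {'fx': 515.3935952337324, 'fy': 515.3935952337324, 'cx': 277.5044398418009, 'cy': 218.40359959401434, 'extrinsics': array([[-0.71713331,  0.36464522, -0.5939307 ,  1.34620139],
       [ 0.69656563,  0.40279319, -0.59376255,  0.96497021],
       [ 0.02271857, -0.83951861, -0.54285575,  0.88278739],
       [ 0.        ,  0.        ,  0.        ,  1.        ]])}
top {'fx': 390.6082721843828, 'fy': 390.6082721843828, 'cx': 284.62385230993044, 'cy': 201.1272614169399, 'extrinsics': array([[-1.13297939e-02, -9.93343216e-01,  1.14633725e-01,
         3.93928803e-01],
       [-9.99935343e-01,  1.13666328e-02, -3.32308393e-04,
         9.54902868e-02],
       [-9.72903174e-04, -1.14630078e-01, -9.93407771e-01,
         1.06936266e+00],
       [ 0.00000000e+00,  0.00000000e+00,  0.00000000e+00,
         1.00000000e+00]])}
```

View pics/scene0.png

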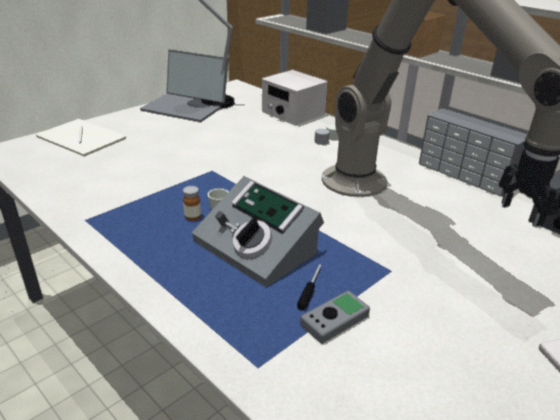

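View pics/top0.png

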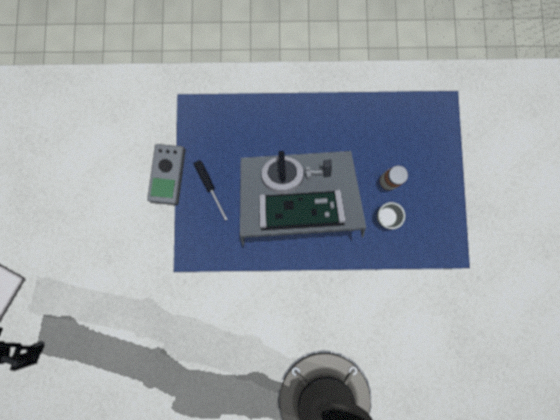

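```bash
python3 - <<'E'
import cv2,numpy as np
for n,(r0,r1,c0,c1) in {"scene":(170,290,180,330),"top":(140,245,230,370)}.items():
    p=np.load(f"pics/{n}0.npz")["p"][r0:r1,c0:c1,::-1]
    cv2.imwrite(f"pics/{n}0c.png",cv2.resize(p,None,fx=5,fy=5,interpolation=cv2.INTER_CUBIC))
E
```

```text
(no output)
```

View pics/scene0c.png

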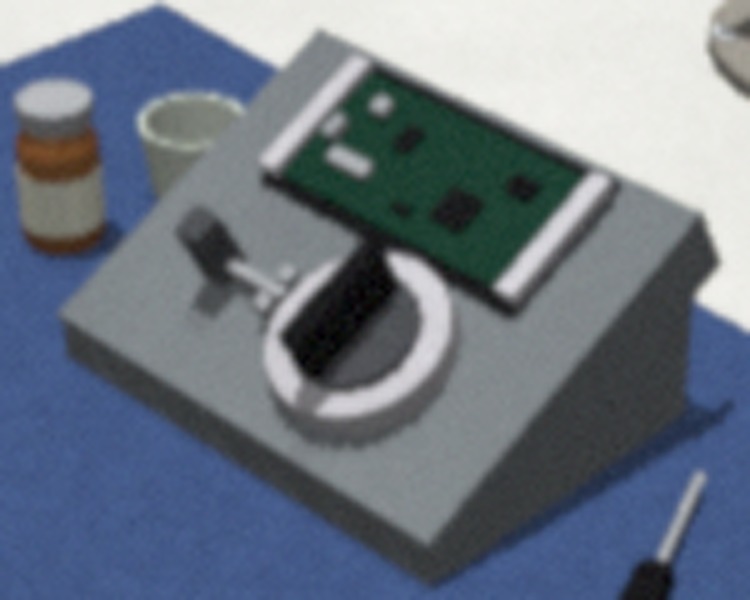

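View pics/top0c.png

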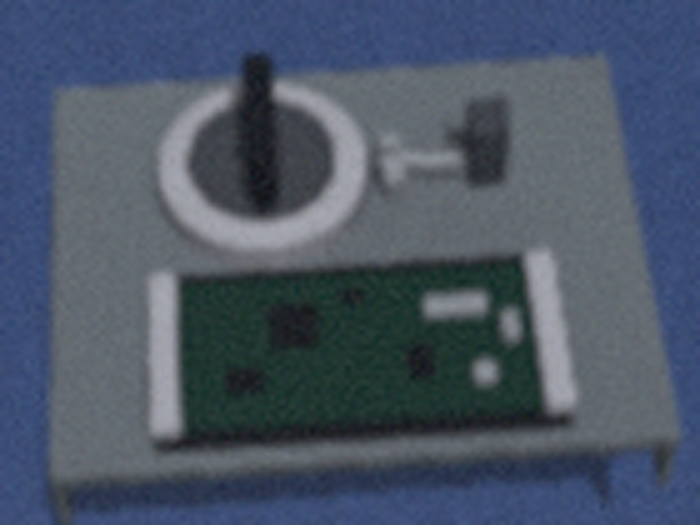

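```bash
cat > h.py <<'E'
import numpy as np
from station import bot
def cloud(n,p,d):
    c=bot.calibration(n); v,u=np.indices(d.shape)
    X=np.stack([(u-c["cx"])/c["fx"]*d,(v-c["cy"])/c["fy"]*d,d,np.ones_like(d)],-1)
    return (X@c["extrinsics"].T)[...,:3]
E
python3 - <<'E'
from h import *
from scipy.optimize import least_squares
for n,(r0,r1,c0,c1) in {"scene":(170,290,180,330),"top":(140,245,230,370)}.items():
    z=np.load(f"pics/{n}0.npz"); p,d=z["p"],z["d"]; W=cloud(n,p,d)[r0:r1,c0:c1].reshape(-1,3); col=p[r0:r1,c0:c1].reshape(-1,3).astype(int)
    ok=W[:,2]>.02; W=W[ok];col=col[ok]
    grey=(col.max(1)-col.min(1)<25)&(abs(col.mean(1)-115)<35)
    best=0;rng=np.random.default_rng(0);G=W[grey]
    for i in range(500):
        a,b,c=G[rng.choice(len(G),3)]; m=np.cross(b-a,c-a); m/=np.linalg.norm(m)+1e-12
        if m[2]<0:m=-m
        if m[2]<.8 or m[2]>.95: continue
        s=(abs((G-a)@m)<.002).sum()
        if s>best: best=s;B=(m,a)
    m,a=B; I=G[abs((G-a)@m)<.003]; a=I.mean(0); m=np.linalg.svd(I-a)[2][2]; m*=np.sign(m[2])
    yaw=np.arctan2(m[1],m[0]); print(n,"normal",m,"tilt",np.degrees(np.arccos(m[2])),"az",np.degrees(yaw),"pt",a,len(I))
    X=np.array([-m[0]*m[2],-m[1]*m[2],1-m[2]**2]); X/=np.linalg.norm(X); Y=np.cross(m,X)
    L=(W-a)@np.stack([X,Y,m],1)
    print(" panel extents X",np.percentile(((I-a)@X),[.5,99.5]),"Y",np.percentile(((I-a)@Y),[.5,99.5]))
    for nm,sel in {"ring":(col.min(1)>140)&(abs(L[:,2]-.02)<.006)&(L[:,0]<.03),"bolttop":(col.mean(1)<110)&(L[:,2]>.036)&(L[:,1]>.06),"knobtop":(col.mean(1)<60)&(L[:,2]>.052)}.items():
        P=L[sel]
        if len(P)<5: print(nm,len(P)); continue
        c=(P.min(0)+P.max(0))/2; 
        print(" ",nm,len(P),"mean",P.mean(0).round(4),"min",P.min(0).round(4),"max",P.max(0).round(4))
        if nm=="ring":
            f=least_squares(lambda q:np.hypot(P[:,0]-q[0],P[:,1]-q[1])-.046,P.mean(0)[:2],loss="soft_l1",f_scale=.005).x
            print("   circ",f,"world grip",a+f[0]*X+f[1]*Y+.046*m)
        else: 
            pc=np.append(np.median(P[:,:2],0),0); print("   world at panel",a+pc[0]*X+pc[1]*Y)
        if nm=="knobtop":
            q=P[:,:2]-P[:,:2].mean(0); v=np.linalg.svd(q)[2][0]; print("   dir",v,"deg",np.degrees(np.arctan2(v[1],v[0])))
E
```

```text
scene normal [0.45070222 0.02050522 0.89243882] tilt 26.818674002429745 az 2.604941087453044 pt [0.56184815 0.0794895  0.07025106] 2776
 panel extents X [-0.09098462  0.14496754] Y [-0.13249724  0.16648536]
  ring 417 mean [-0.0162  0.0076  0.0199] min [-0.068  -0.0791  0.0143] max [0.0296 0.2904 0.026 ]
   circ [-0.01629585 -0.01781995] world grip [0.59629858 0.09889525 0.10395107]
  bolttop 65 mean [-0.0179  0.0888  0.0457] min [-0.0299  0.0781  0.0365] max [-0.0066  0.101   0.0529]
   world at panel [ 0.58165777 -0.00802607  0.06225756]
  knobtop 156 mean [-0.0407 -0.0791  0.1265] min [-0.3686 -0.8489  0.0522] max [ 0.0197 -0.017   1.0968]
   world at panel [0.5794775  0.10768198 0.06070007]
   dir [0.39447486 0.91890674] deg 66.76677383842699
top normal [0.45319304 0.02453402 0.89107472] tilt 26.991392691389407 az 3.098735273926441 pt [0.53686517 0.05238468 0.0853673 ] 4448
 panel extents X [-0.11577888  0.12183082] Y [-0.15401212  0.14179327]
  ring 408 mean [-0.0286 -0.043   0.0197] min [-0.0938 -0.1046  0.0141] max [0.0298 0.0932 0.0251]
   circ [-0.04373247 -0.04590875] world grip [0.59414228 0.1014614  0.10650847]
  bolttop 70 mean [-0.0396  0.069   0.0458] min [-0.0522  0.0602  0.0362] max [-0.0305  0.0783  0.0508]
   world at panel [ 0.57542667 -0.01490447  0.06760793]
  knobtop 158 mean [ 0.0107 -0.0469  0.123 ] min [-0.0805 -0.0544  0.0528] max [ 0.5717 -0.038   0.8131]
   world at panel [0.56525447 0.10101772 0.06958972]
   dir [ 0.99997459 -0.00712817] deg -0.408417300922485
```

```bash
python3 - <<'E'
from h import *
az=np.radians(2.85);t=np.radians(27); m=np.array([np.sin(t)*np.cos(az),np.sin(t)*np.sin(az),np.cos(t)])
X=np.array([-m[0]*m[2],-m[1]*m[2],1-m[2]**2]); X/=np.linalg.norm(X); Y=np.cross(m,X); R=np.stack([X,Y,m],1)
O=np.array([.593,.1015,.107]); print(R)
from scipy.optimize import minimize
for n in("scene","top"):
    z=np.load(f"pics/{n}0.npz"); p,d=z["p"].astype(int),z["d"]; L=((cloud(n,p,d)-O)@R); r=np.hypot(L[...,0],L[...,1])
    pan=(L[...,0]<.02)&(r>.06)&(r<.09)&(abs(L[...,2]+.046)<.01)&(L[...,1]<.05); h=np.median(L[pan][:,2]); print(n,"panel h",h)
    s=(r<.063)&(abs(L[...,2]-h-.02)<.007)&(p.min(2)>130)
    P=L[s]; 
    f=lambda q:np.mean(np.clip(abs(np.hypot(P[:,0]-q[0],P[:,1]-q[1])-.046)-.008,0,.01)**2)
    b=min((minimize(f,[i,j],method="Nelder-Mead") for i in(-.005,0,.005) for j in(-.005,0,.005)),key=lambda k:k.fun)
    print(" ring",len(P),b.x,b.fun,P.min(0),P.max(0))
    k=(r<.05)&(L[...,2]-h>.045)&(L[...,2]-h<.07)&(p.mean(2)<70); K=L[k]; q=K[:,:2]-K[:,:2].mean(0); v=np.linalg.svd(q)[2][0]
    print(" knob",len(K),np.percentile(K,[2,50,98],axis=0).round(4).tolist(),"deg",np.degrees(np.arctan2(v[1],v[0])))
    k=(abs(L[...,1]-.115)<.025)&(abs(L[...,0])<.03)&(L[...,2]-h>.034)&(L[...,2]-h<.06); K=L[k]
    print(" bolt",len(K),np.percentile(K,[2,50,98],axis=0).round(4).tolist())
E
```

```text
[[-0.88990446  0.04972137  0.45342897]
 [-0.04430207 -0.99876313  0.02257303]
 [ 0.4539905   0.          0.89100652]]
scene panel h -0.04710980621328705
 ring 392 [-0.00465266 -0.00019311] 9.374244664903169e-07 [-0.05785227 -0.05858048 -0.03410883] [ 0.04819802  0.06169544 -0.02018804]
 knob 200 [[-0.0415, -0.0124, -0.0016], [-0.008, -0.0074, 0.0117], [0.0292, 0.003, 0.0185]] deg -179.62181719223716
 bolt 69 [[-0.016, 0.0997, -0.0125], [-0.0056, 0.1081, -0.0008], [0.0055, 0.1204, 0.0046]]
top panel h -0.04598963895740609
 ring 447 [-0.00145416 -0.00019586] 4.038768728178985e-08 [-0.05223375 -0.0515532  -0.03026011] [ 0.0551828   0.05171067 -0.02076547]
 knob 163 [[-0.0356, -0.008, 0.0022], [0.0039, -0.0007, 0.0153], [0.036, 0.0069, 0.0183]] deg -0.24119689142019873
 bolt 82 [[-0.0096, 0.1046, -0.0097], [0.0031, 0.1136, 0.0011], [0.0112, 0.1236, 0.0044]]
```

```bash
cat >> h.py <<'E'
from scipy.spatial.transform import Rotation as Ro
az=np.radians(2.85);t=np.radians(27); m=np.array([np.sin(t)*np.cos(az),np.sin(t)*np.sin(az),np.cos(t)])
X=np.array([-m[0]*m[2],-m[1]*m[2],1-m[2]**2]); X/=np.linalg.norm(X); Y=np.cross(m,X); F=np.stack([X,Y,m],1)
K=np.array([.593,.1015,.107])+F@[-.0015,-.001,0]   # knob grip
def tgt(loc,ang=0):  # fixture-local point rel. knob_grip, tool turn (deg, + clockwise) from x_tool=X
    return K+F@np.array(loc), Ro.from_matrix(np.stack([X,-Y,-m],1))*Ro.from_euler("z",ang,degrees=True)
def pose():
    o=bot.get_obs(); return o["eef_pos"],Ro.from_quat(np.roll(o["tool_rot"],-1)),o
def rows(p,R,N):
    p0,R0,o=pose(); rv=(R0.inv()*R).as_rotvec(degrees=True); print("shift total tool0",(R0.inv().apply(p-p0)).round(4),"rv",rv.round(2))
    for i in range(N):
        Ri=R0*Ro.from_rotvec(rv*i/N,degrees=True); print([Ri.inv().apply((p-p0)/N).round(4).tolist(),(rv/N).round(2).tolist()])
def loc():
    p,R,o=pose(); rel=(Ro.from_matrix(np.stack([X,-Y,-m],1)).inv()*R).as_rotvec(degrees=True)
    print("t",o["t"],"loc mm",((p-K)@F*1000).round(1),"rot",rel.round(2),"F(local)",(o["contact_force"]@F).round(2),"M(local)",(o["torque"]@F).round(3),"w",round(o["gripper_width"],3),"q",o["q"].round(2))
E
python3 - <<'E'
from h import *
print(K); loc()
p,R=tgt([0,0,.13]); print(p); rows(p,R,12)
E
```

```text
[0.59428514 0.10256522 0.10631901]
t 0.1 loc mm [ 377.4 -555.3  -37.3] rot [ -4.93 -26.67  20.97] F(local) [-1.08 -0.24 -0.05] M(local) [-0.022  0.065 -0.005] w 0.994 q [-1.36  0.48  0.02  1.56 -0.01  1.11 -0.08]
[0.6532309  0.10549971 0.22214986]
shift total tool0 [-0.586  -0.3672  0.0229] rv [  4.93  26.67 -20.97]
[[-0.0488, -0.0306, 0.0019], [0.41, 2.22, -1.75]]
[[-0.0479, -0.0321, 0.0003], [0.41, 2.22, -1.75]]
[[-0.0469, -0.0335, -0.0013], [0.41, 2.22, -1.75]]
[[-0.0458, -0.0349, -0.0029], [0.41, 2.22, -1.75]]
[[-0.0445, -0.0364, -0.0044], [0.41, 2.22, -1.75]]
[[-0.0432, -0.0377, -0.0058], [0.41, 2.22, -1.75]]
[[-0.0418, -0.0391, -0.0072], [0.41, 2.22, -1.75]]
[[-0.0403, -0.0404, -0.0085], [0.41, 2.22, -1.75]]
[[-0.0387, -0.0416, -0.0097], [0.41, 2.22, -1.75]]
[[-0.037, -0.0429, -0.0109], [0.41, 2.22, -1.75]]
[[-0.0352, -0.0441, -0.012], [0.41, 2.22, -1.75]]
[[-0.0334, -0.0452, -0.013], [0.41, 2.22, -1.75]]
```

```bash
python3 -m crank '[[[-0.030,-0.02,-0.01],[0,0,0],0.0854],[[-0.044,-0.03,0.0],[0.4,2.2,-1.8],0.0854],[[-0.043,-0.031,0.0],[0.4,2.2,-1.8],0.0854],[[-0.042,-0.033,-0.002],[0.4,2.2,-1.8],0.0854],[[-0.041,-0.034,-0.003],[0.4,2.2,-1.8],0.0854],[[-0.04,-0.035,-0.005],[0.4,2.2,-1.8],0.0854],[[-0.04,-0.036,-0.006],[0.4,2.2,-1.8],0.0854]]'; python3 - <<'E'
from h import *
loc()
p,R=tgt([0,0,.13]); rows(p,R,7)
E
```

```text
t: 0.98
eef_pos: [0.4326, 0.3563, 0.2499]
tool_rot: [-0.117, 0.066, 0.991, -0.002]
contact_force: [1.1, -0.1, -0.6]
gripper_width: 0.996
t 0.975 loc mm [ 197.9 -261.4   60.3] rot [ -2.52 -13.42  10.07] F(local) [-1.24  0.2  -0.01] M(local) [0.029 0.27  0.032] w 0.996 q [-0.76  0.38  0.06  1.71 -0.19  1.23  0.82]
shift total tool0 [-0.2519 -0.2195 -0.0273] rv [  2.52  13.42 -10.07]
[[-0.036, -0.0314, -0.0039], [0.36, 1.92, -1.44]]
[[-0.035, -0.0323, -0.0049], [0.36, 1.92, -1.44]]
[[-0.034, -0.0332, -0.0058], [0.36, 1.92, -1.44]]
[[-0.033, -0.0341, -0.0067], [0.36, 1.92, -1.44]]
[[-0.0319, -0.0349, -0.0076], [0.36, 1.92, -1.44]]
[[-0.0307, -0.0357, -0.0084], [0.36, 1.92, -1.44]]
[[-0.0295, -0.0366, -0.0092], [0.36, 1.92, -1.44]]
```

```bash
python3 -m crank '[[[-0.036,-0.031,-0.004],[0.4,1.9,-1.4],0.0854],[[-0.035,-0.032,-0.005],[0.4,1.9,-1.4],0.0854],[[-0.034,-0.033,-0.006],[0.4,1.9,-1.4],0.0854],[[-0.033,-0.034,-0.007],[0.4,1.9,-1.4],0.0854],[[-0.032,-0.035,-0.008],[0.3,1.9,-1.4],0.0854],[[-0.031,-0.036,-0.008],[0.3,1.9,-1.4],0.0854],[[-0.02,-0.02,-0.009],[0.3,1.9,-1.4],0.0854],[[0,0,0],[0,0,0],0.0854]]'; python3 - <<'E'
from h import *
loc()
p,R=tgt([0,0,.13]); rows(p,R,1)
E
```

```text
t: 1.98
eef_pos: [0.6446, 0.1203, 0.2256]
tool_rot: [-0.232, -0.019, 0.972, -0.007]
contact_force: [0.2, 0.0, -0.6]
gripper_width: 0.998
t 1.975 loc mm [  8.6 -15.2 129.5] rot [-0.03 -0.1   0.63] F(local) [-0.46 -0.02 -0.46] M(local) [-0.081  0.463  0.02 ] w 0.998 q [-0.32  0.73  0.14  1.26 -0.16  1.63  1.45]
shift total tool0 [-0.0088 -0.0151 -0.0005] rv [ 0.03  0.1  -0.63]
[[-0.0088, -0.0151, -0.0005], [0.03, 0.1, -0.63]]
```

```bash
python3 -m crank '[[[-0.009,-0.015,0.01],[0,0,-0.6],0.0854],[[0,0,0.025],[0,0,0],0.06],[[0,0,0.025],[0,0,0],0.06],[[0,0,0.01],[0,0,0],0.06],[[0,0,0],[0,0,0],0.06]]'; cat > shot.py <<'E'
import sys
from h import *
import cv2
def shot(tag):
    for n,(r0,r1,c0,c1) in {"scene":(160,300,170,340),"top":(110,250,220,380)}.items():
        p,d=bot.read_camera(n); np.savez(f"pics/{n}{tag}.npz",p=p,d=d)
        globals()[n]=cv2.resize(p[r0:r1,c0:c1,::-1],(int((c1-c0)*4),int((r1-r0)*4)),interpolation=cv2.INTER_CUBIC)
        cv2.imwrite(f"pics/{n}{tag}.png",globals()[n])
shot(sys.argv[1]); loc()
E
python3 shot.py 1
```

```text
t: 2.6
eef_pos: [0.62, 0.1074, 0.1607]
tool_rot: [-0.232, -0.027, 0.972, -0.005]
contact_force: [0.6, 0.7, -0.6]
gripper_width: 0.706
t 2.7 loc mm [ 1.  -3.4 61.8] rot [-0.05 -0.28 -0.27] F(local) [-0.23 -0.91  0.63] M(local) [-0.045  0.461 -0.015] w 0.706 q [-0.31  0.74  0.13  1.39 -0.15  1.48  1.48]
```

View pics/scene1.png

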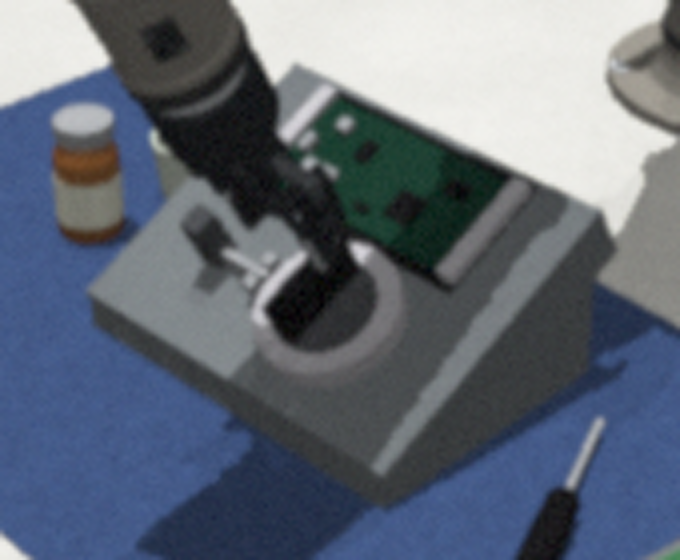

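View pics/top1.png

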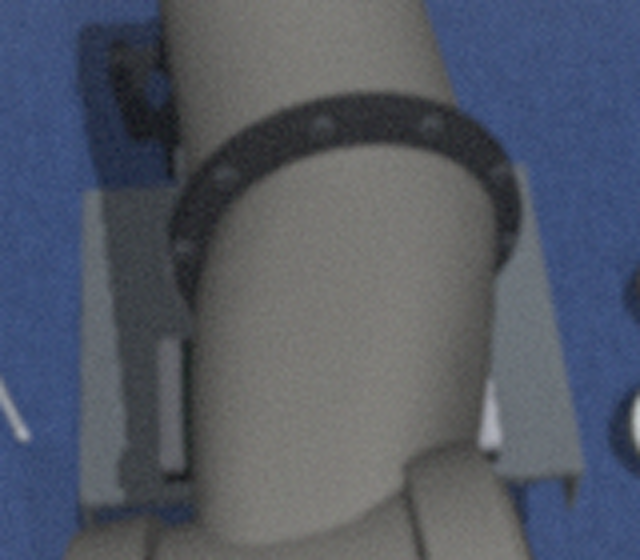

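```bash
python3 -m crank '[[[-0.001,-0.003,0.02],[0,0,0.2],0.06],[[0,0,0.02],[0,0,0],0.05],[[0,0,0.015],[0,0,0],0.05],[[0,0,0.005],[0,0,0],0.05],[[0,0,0],[0,0,0],0.05]]' 25; python3 shot.py 2
```

```text
t: 3.32
eef_pos: [0.595, 0.103, 0.1072]
tool_rot: [-0.232, -0.024, 0.972, -0.005]
contact_force: [-0.2, -0.4, -0.1]
gripper_width: 0.588
t 3.425 loc mm [-0.4 -0.4  1.7] rot [-0.06 -0.27 -0.05] F(local) [-0.61  0.11 -0.08] M(local) [ 0.025  0.48  -0.027] w 0.582 q [-0.31  0.76  0.12  1.49 -0.16  1.36  1.49]
```

View pics/scene2.png

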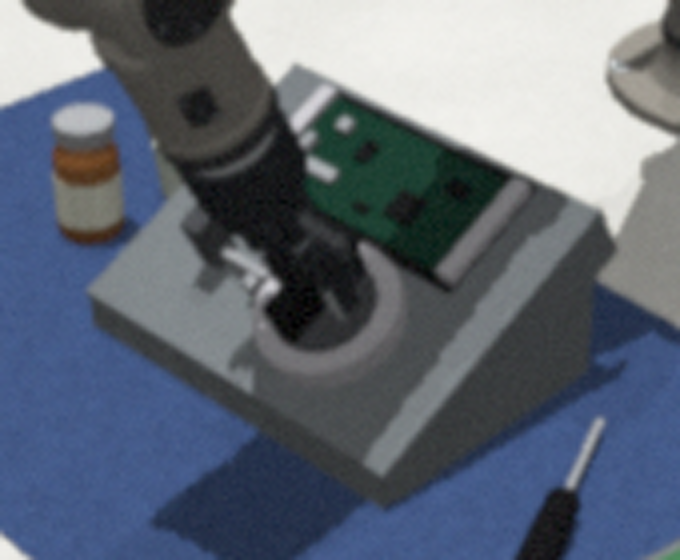

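```bash
python3 -m crank '[[[0,0,0],[0,0,0],0.025],[[0,0,0],[0,0,0],0.025],[[0,0,0],[0,0,0],0.01],[[0,0,0],[0,0,0],0.005],[[0,0,0],[0,0,0],0.005]]' 25; python3 -c "
from h import *
loc()"
```

```text
t: 4.05
eef_pos: [0.5949, 0.103, 0.1072]
tool_rot: [-0.232, -0.024, 0.973, -0.005]
contact_force: [-0.1, 0.8, 2.4]
gripper_width: 0.179
t 4.05 loc mm [-0.1 -0.4  1.1] rot [-0.06 -0.22 -0.04] F(local) [ 1.2  -0.77  2.13] M(local) [ 0.018  0.382 -0.134] w 0.179 q [-0.31  0.76  0.12  1.49 -0.16  1.36  1.49]
```

```bash
for i in 1; do python3 -m crank '[[[0,0,0],[0,0,1],0.005],[[0,0,0],[0,0,2],0.005],[[0,0,0],[0,0,3],0.005],[[0,0,0],[0,0,3],0.005],[[0,0,0],[0,0,3],0.005],[[0,0,0],[0,0,3],0.005]]' >/dev/null; done; python3 -c "
from h import *
loc()"; python3 -m crank '[[[0,0,0],[0,0,2],0.005],[[0,0,0],[0,0,2],0.005]]' >/dev/null; python3 -c "
from h import *
loc()"
```

```text
t 4.8 loc mm [-0.3 -0.8  1. ] rot [-0.09 -0.23 15.08] F(local) [-0.88 -0.86  2.05] M(local) [-0.035  0.566  0.28 ] w 0.183 q [-0.35  0.76  0.19  1.5  -0.2   1.36  1.26]
t 5.05 loc mm [-0.3 -0.8  1. ] rot [-0.11 -0.22 19.04] F(local) [ 0.09 -2.06  3.69] M(local) [-0.158  0.69   0.23 ] w 0.184 q [-0.36  0.77  0.21  1.5  -0.21  1.36  1.2 ]
```

```bash
cat > l.py <<'E'
from h import *
loc()
E
python3 -m crank '[[[0,0,0],[0,0,2],0.005],[[0,0,0],[0,0,2],0.005]]' >/dev/null; python3 l.py
python3 -m crank '[[[0,0,0],[0,0,2],0.005]]' >/dev/null; python3 l.py
python3 -m crank '[[[0,0,0],[0,0,2],0.005]]' >/dev/null; python3 l.py
python3 -m crank '[[[0,0,0],[0,0,2],0.005]]' >/dev/null; python3 l.py
python3 -m crank '[[[0,0,0],[0,0,2],0.005]]' >/dev/null; python3 l.py
python3 -m crank '[[[0,0,0],[0,0,2],0.005]]' >/dev/null; python3 l.py
```

```text
t 5.3 loc mm [-0.3 -0.9  1. ] rot [-0.13 -0.22 23.05] F(local) [-2.36 -2.92  4.28] M(local) [-0.406  0.8    0.272] w 0.18 q [-0.37  0.77  0.22  1.5  -0.22  1.36  1.14]
t 5.425 loc mm [-0.4 -0.9  1. ] rot [-0.14 -0.23 25.05] F(local) [-1.43 -3.58  4.62] M(local) [-0.56   0.875  0.228] w 0.184 q [-0.38  0.77  0.23  1.5  -0.22  1.36  1.11]
t 5.55 loc mm [-0.4 -1.   1.1] rot [-0.14 -0.22 27.05] F(local) [-1.21 -3.91  4.88] M(local) [-0.538  0.829  0.271] w 0.183 q [-0.39  0.77  0.24  1.5  -0.23  1.36  1.08]
t 5.675 loc mm [-0.4 -1.   1.1] rot [-0.15 -0.23 29.05] F(local) [-2.54 -3.5   4.09] M(local) [-0.498  0.871  0.262] w 0.182 q [-0.39  0.77  0.25  1.5  -0.23  1.36  1.05]
t 5.8 loc mm [-0.4 -1.1  1. ] rot [-0.16 -0.22 31.05] F(local) [-2.36 -3.54  4.93] M(local) [-0.548  0.928  0.276] w 0.182 q [-0.4   0.77  0.26  1.5  -0.24  1.37  1.02]
t 5.925 loc mm [-0.5 -1.1  1. ] rot [-0.16 -0.22 33.05] F(local) [-2.54 -3.36  4.33] M(local) [-0.613  0.963  0.267] w 0.186 q [-0.4   0.77  0.27  1.5  -0.24  1.37  0.99]
```

```bash

python3 -m crank '[[[0,0,0],[0,0,2],0.005]]' >/dev/null; python3 l.py
python3 -m crank '[[[0,0,0],[0,0,2],0.005]]' >/dev/null; python3 l.py
python3 -m crank '[[[0,0,0],[0,0,2],0.005]]' >/dev/null; python3 l.py
python3 -m crank '[[[0,0,0],[0,0,2],0.005]]' >/dev/null; python3 l.py
```

```text
t 6.05 loc mm [-0.5 -1.2  1. ] rot [-0.17 -0.22 35.04] F(local) [-2.93 -4.4   4.48] M(local) [-0.578  0.982  0.325] w 0.184 q [-0.41  0.77  0.28  1.5  -0.25  1.37  0.96]
t 6.175 loc mm [-0.5 -1.2  1. ] rot [-0.18 -0.22 37.04] F(local) [-2.35 -5.21  3.72] M(local) [-0.556  0.955  0.24 ] w 0.183 q [-0.41  0.78  0.29  1.5  -0.26  1.37  0.93]
t 6.3 loc mm [-0.6 -1.3  1. ] rot [-0.19 -0.22 39.03] F(local) [-2.42 -5.32  4.39] M(local) [-0.624  0.972  0.314] w 0.182 q [-0.42  0.78  0.3   1.5  -0.26  1.37  0.9 ]
t 6.425 loc mm [-0.6 -1.2  1. ] rot [-0.19 -0.22 41.04] F(local) [-2.46 -4.48  3.67] M(local) [-0.56   1.025  0.337] w 0.183 q [-0.42  0.78  0.31  1.5  -0.27  1.37  0.87]
```

```bash

python3 -m crank '[[[0,0,0],[0,0,2],0.005]]' >/dev/null; python3 l.py
python3 -m crank '[[[0,0,0],[0,0,2],0.005]]' >/dev/null; python3 l.py
python3 -m crank '[[[0,0,0],[0,0,2],0.005]]' >/dev/null; python3 l.py
```

```text
t 6.55 loc mm [-0.6 -1.3  1. ] rot [-0.2  -0.22 43.03] F(local) [-3.15 -4.34  4.71] M(local) [-0.633  1.065  0.283] w 0.182 q [-0.43  0.78  0.32  1.5  -0.27  1.37  0.84]
t 6.675 loc mm [-0.6 -1.3  1. ] rot [-0.21 -0.22 45.03] F(local) [-2.51 -4.26  4.32] M(local) [-0.635  1.023  0.319] w 0.181 q [-0.44  0.78  0.32  1.5  -0.28  1.37  0.81]
t 6.8 loc mm [-0.7 -1.4  1. ] rot [-0.21 -0.22 47.02] F(local) [-3.09 -4.31  4.33] M(local) [-0.575  1.102  0.255] w 0.18 q [-0.44  0.78  0.33  1.5  -0.28  1.37  0.78]
```

```bash

python3 -m crank '[[[0,0,0],[0,0,2],0.005]]' >/dev/null; python3 l.py
python3 -m crank '[[[0,0,0],[0,0,2],0.005]]' >/dev/null; python3 l.py
python3 -m crank '[[[0,0,0],[0,0,2],0.005]]' >/dev/null; python3 l.py
```

```text
t 6.925 loc mm [-0.7 -1.4  1. ] rot [-0.22 -0.22 49.02] F(local) [-3.28 -4.41  4.32] M(local) [-0.663  1.063  0.283] w 0.182 q [-0.45  0.78  0.34  1.51 -0.29  1.37  0.75]
t 7.05 loc mm [-0.7 -1.5  1. ] rot [-0.23 -0.22 51.02] F(local) [-3.9  -5.29  4.71] M(local) [-0.714  1.134  0.26 ] w 0.181 q [-0.45  0.79  0.35  1.51 -0.29  1.37  0.72]
t 7.175 loc mm [-0.8 -1.5  1. ] rot [-0.24 -0.22 53.02] F(local) [-3.13 -4.83  4.49] M(local) [-0.644  1.226  0.269] w 0.184 q [-0.46  0.79  0.36  1.51 -0.3   1.37  0.69]
```

```bash

python3 -m crank '[[[0,0,0],[0,0,2],0.005]]' >/dev/null; python3 l.py
python3 -m crank '[[[0,0,0],[0,0,2],0.005]]' >/dev/null; python3 l.py
python3 -m crank '[[[0,0,0],[0,0,2],0.005]]' >/dev/null; python3 l.py
```

```text
t 7.3 loc mm [-0.8 -1.5  1. ] rot [-0.25 -0.22 55.02] F(local) [-4.1  -5.59  4.48] M(local) [-0.645  1.159  0.293] w 0.182 q [-0.46  0.79  0.37  1.51 -0.31  1.37  0.66]
t 7.425 loc mm [-0.9 -1.6  1.1] rot [-0.26 -0.23 57.02] F(local) [-4.11 -5.56  4.16] M(local) [-0.632  1.272  0.266] w 0.182 q [-0.47  0.79  0.38  1.51 -0.31  1.37  0.63]
t 7.55 loc mm [-0.9 -1.6  1. ] rot [-0.26 -0.22 59.01] F(local) [-3.98 -5.53  2.6 ] M(local) [-0.703  1.252  0.237] w 0.181 q [-0.48  0.79  0.39  1.51 -0.32  1.38  0.6 ]
```

```bash

python3 -m crank '[[[0,0,0],[0,0,2],0.005]]' >/dev/null; python3 l.py
python3 -m crank '[[[0,0,0],[0,0,2],0.005]]' >/dev/null; python3 l.py
```

```text
t 7.675 loc mm [-0.9 -1.6  1.1] rot [-0.27 -0.23 61.01] F(local) [-5.64 -4.98  4.24] M(local) [-0.701  1.284  0.242] w 0.185 q [-0.48  0.79  0.4   1.51 -0.32  1.38  0.57]
t 7.8 loc mm [-1.  -1.6  1. ] rot [-0.28 -0.22 63.02] F(local) [-4.76 -5.89  3.29] M(local) [-0.702  1.264  0.16 ] w 0.186 q [-0.49  0.8   0.41  1.51 -0.33  1.38  0.54]
```

```bash

python3 -m crank '[[[0,0,0],[0,0,2],0.005]]' >/dev/null; python3 l.py
python3 -m crank '[[[0,0,0],[0,0,2],0.005]]' >/dev/null; python3 l.py
```

```text
t 7.925 loc mm [-1.  -1.7  1. ] rot [-0.29 -0.22 65.02] F(local) [-5.23 -5.71  3.04] M(local) [-0.676  1.39   0.109] w 0.185 q [-0.49  0.8   0.42  1.51 -0.33  1.38  0.51]
t 8.05 loc mm [-1.1 -1.7  1. ] rot [-0.3  -0.22 67.03] F(local) [-5.61 -4.69  3.69] M(local) [-0.731  1.387  0.029] w 0.181 q [-0.5   0.8   0.42  1.51 -0.34  1.38  0.48]
```

```bash

python3 -m crank '[[[0,0,0],[0,0,1],0.005]]' >/dev/null; python3 l.py
python3 -m crank '[[[0,0,0],[0,0,1],0.005]]' >/dev/null; python3 l.py
python3 -m crank '[[[0,0,0],[0,0,1],0.005]]' >/dev/null; python3 l.py
```

```text
t 8.175 loc mm [-1.1 -1.7  1. ] rot [-0.3  -0.22 68.01] F(local) [-6.08 -6.52  4.13] M(local) [-0.758  1.378  0.064] w 0.18 q [-0.5   0.8   0.43  1.51 -0.34  1.38  0.47]
t 8.3 loc mm [-1.1 -1.7  1. ] rot [-0.3  -0.21 69.  ] F(local) [-4.55 -5.39  3.13] M(local) [-0.803  1.43   0.092] w 0.182 q [-0.5   0.8   0.43  1.51 -0.34  1.38  0.45]
t 8.425 loc mm [-1.1 -1.7  1. ] rot [-0.31 -0.22 69.99] F(local) [-6.05 -5.4   3.76] M(local) [-0.743  1.476  0.194] w 0.181 q [-0.51  0.8   0.44  1.51 -0.35  1.38  0.44]
```

```bash

python3 -m crank '[[[0,0,0],[0,0,1],0.005]]' >/dev/null; python3 l.py
python3 -m crank '[[[0,0,0],[0,0,1],0.005]]' >/dev/null; python3 l.py
```

```text
t 8.55 loc mm [-1.2 -1.7  1. ] rot [-0.31 -0.22 70.97] F(local) [-4.94 -6.65  3.69] M(local) [-0.957  1.433  0.28 ] w 0.182 q [-0.51  0.8   0.44  1.51 -0.35  1.38  0.42]
t 8.675 loc mm [-1.2 -1.7  1. ] rot [-0.32 -0.22 71.96] F(local) [-5.57 -4.84  2.62] M(local) [-0.722  1.54   0.437] w 0.18 q [-0.51  0.8   0.45  1.51 -0.35  1.38  0.41]
```

```bash

python3 -m crank '[[[0,0,0],[0,0,-1],0.005],[[0,0,0],[0,0,-1.3],0.005],[[0,0,0],[0,0,0],0.005],[[0,0,0],[0,0,0],0.005]]' >/dev/null; python3 l.py
python3 -m crank '[[[0,0,0],[0,0,0],0.020],[[0,0,0],[0,0,0],0.03],[[0,0,0],[0,0,0],0.04],[[0,0,0],[0,0,0],0.05],[[0,0,0],[0,0,0],0.05],[[0,0,0],[0,0,0],0.05]]' >/dev/null; python3 l.py
```

```text
t 9.175 loc mm [-1.1 -1.7  1. ] rot [-0.32 -0.22 69.66] F(local) [-4.78 -5.43  3.52] M(local) [-0.83   1.395  0.109] w 0.183 q [-0.5   0.8   0.44  1.51 -0.35  1.38  0.44]
t 9.925 loc mm [-0.  -0.3  0.8] rot [-0.16 -0.14 69.66] F(local) [0.69 0.37 0.22] M(local) [-0.011  0.461  0.035] w 0.586 q [-0.5   0.8   0.44  1.51 -0.34  1.38  0.44]
```

```bash
python3 -m crank '[[[0,0,-0.02],[0,0,0],0.05],[[0,0,-0.03],[0,0,0],0.05],[[0,0,-0.03],[0,0,5],0.02],[[0,0,-0.02],[0,0,5],0.0],[[0,0,0],[0,0,5],0],[[0,0,0],[0,0,5],0]]' >/dev/null; python3 l.py
python3 - <<'E'
from h import *
z=np.load("pics/top0.npz"); W=cloud("top",z["p"],z["d"])
for u,v in((393,178),(398,174),(392,215),(382,190)):
    print((u,v),W[v,u].round(3),((W[v,u]-K)@F*1000).round(0))
print("start push TCP world",tgt([0,.15,-.006],90)[0])
E
python3 shot.py 3
```

```text
t 10.675 loc mm [  0.2  -0.2 101. ] rot [-0.21 -0.13 89.82] F(local) [ 0.36 -0.13 -0.59] M(local) [0.011 0.463 0.   ] w 0.003 q [-0.53  0.8   0.56  1.33 -0.38  1.6   0.11]
(393, 178) [ 0.561 -0.177  0.103] [ 41. 278. -25.]
(398, 174) [ 0.571 -0.19   0.103] [ 32. 291. -20.]
(392, 215) [ 0.476 -0.199  0.001] [  71.  295. -155.]
(382, 190) [ 0.545 -0.174  0.002] [   9.  274. -122.]
start push TCP world [ 0.59902277 -0.04738469  0.10097298]
t 10.775 loc mm [  0.3  -0.4 100.6] rot [-0.16 -0.12 89.69] F(local) [-0.1   0.26 -0.66] M(local) [0.011 0.441 0.013] w 0.001 q [-0.53  0.8   0.55  1.33 -0.38  1.6   0.11]
```

View pics/scene3.png

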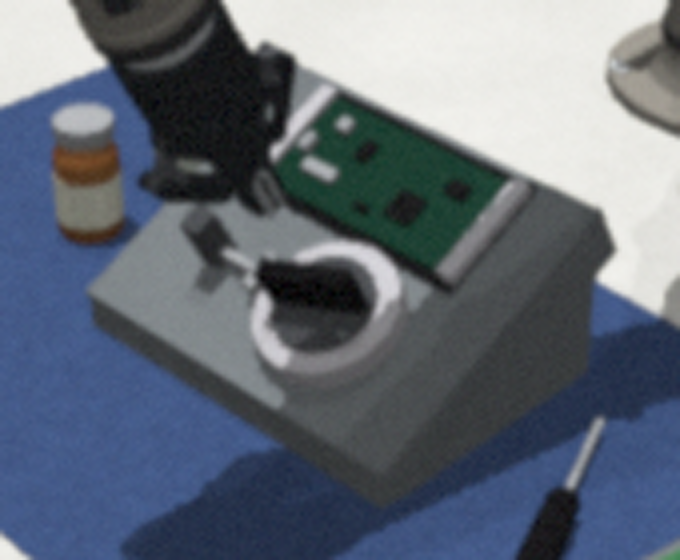

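```bash
python3 -m crank '[[[-0.04,0,0],[0,0,0],0],[[-0.05,0,0],[0,0,0],0],[[-0.05,0,0],[0,0,0.3],0],[[-0.012,0,0.02],[0,0,0],0],[[0,0,0.03],[0,0,0],0],[[0,0,0.03],[0,0,0],0],[[0,0,0.02],[0,0,0],0],[[0,0,0.006],[0,0,0],0],[[0,0,0],[0,0,0],0]]' >/dev/null; python3 l.py
python3 shot.py 4
```

```text
t 11.9 loc mm [ -1.  151.6  -5.1] rot [-0.19 -0.12 89.91] F(local) [-0.36 -0.13 -0.03] M(local) [0.017 0.497 0.022] w 0.003 q [-0.37  0.84  0.56  1.52 -0.33  1.37  0.33]
t 12.0 loc mm [ -1.4 151.8  -4.3] rot [-0.25 -0.19 89.93] F(local) [ 0.33 -0.16  0.48] M(local) [0.015 0.464 0.044] w 0.002 q [-0.37  0.84  0.56  1.52 -0.33  1.37  0.33]
```

View pics/scene4.png

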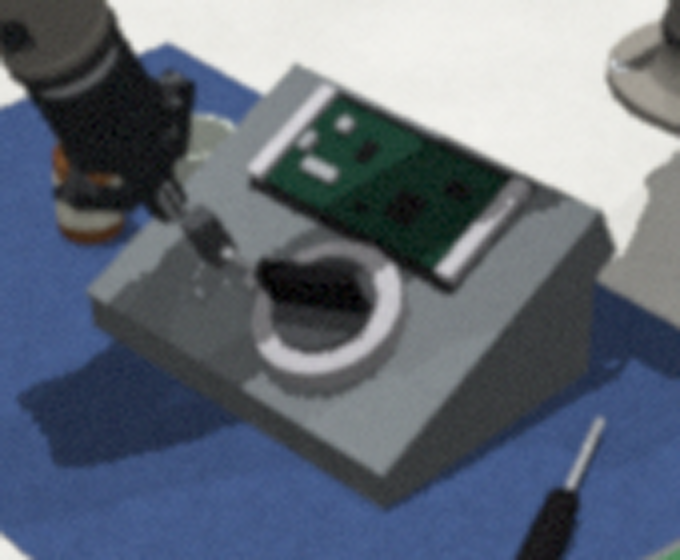

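```bash
python3 -m crank '[[[0.005,0,0],[0,0,0],0],[[0.005,0,0],[0,0,0],0],[[0.004,0,0],[0,0,0],0],[[0.004,0,0],[0,0,0],0]]' >/dev/null; python3 l.py
python3 -m crank '[[[0.004,0,0],[0,0,0],0]]' >/dev/null; python3 l.py
python3 -m crank '[[[0.004,0,0],[0,0,0],0]]' >/dev/null; python3 l.py
python3 -m crank '[[[0.004,0,0],[0,0,0],0]]' >/dev/null; python3 l.py
python3 -m crank '[[[0.003,0,0],[0,0,0],0]]' >/dev/null; python3 l.py
```

```text
t 12.5 loc mm [ -1.  133.8  -5.2] rot [-0.16 -0.17 89.96] F(local) [-1.03  2.94  0.01] M(local) [0.457 0.534 0.005] w -0.002 q [-0.39  0.83  0.56  1.53 -0.34  1.37  0.3 ]
t 12.625 loc mm [ -1.  130.1  -5.2] rot [-0.17 -0.17 90.  ] F(local) [-0.98  2.26 -0.29] M(local) [0.501 0.583 0.056] w 0.001 q [-0.4   0.83  0.56  1.53 -0.34  1.37  0.3 ]
t 12.75 loc mm [ -1.  125.9  -5.2] rot [-0.18 -0.15 89.99] F(local) [-1.06  2.02  0.05] M(local) [0.515 0.63  0.036] w -0.001 q [-0.4   0.83  0.55  1.53 -0.34  1.37  0.29]
t 12.875 loc mm [ -1.  121.6  -5.2] rot [-0.19 -0.13 89.97] F(local) [0.17 3.07 0.89] M(local) [0.494 0.6   0.019] w 0.002 q [-0.41  0.83  0.55  1.53 -0.35  1.37  0.29]
t 13.0 loc mm [ -1.  118.4  -5.3] rot [-0.19 -0.12 89.96] F(local) [0.39 1.54 0.43] M(local) [0.442 0.586 0.023] w 0.003 q [-0.41  0.83  0.55  1.53 -0.35  1.37  0.29]
```

```bash

python3 -m crank '[[[0.003,0,0],[0,0,0],0]]' >/dev/null; python3 l.py
python3 -m crank '[[[0.003,0,0],[0,0,0],0]]' >/dev/null; python3 l.py
python3 -m crank '[[[0.003,0,0],[0,0,0],0]]' >/dev/null; python3 l.py
python3 -m crank '[[[0.002,0,0],[0,0,0],0]]' >/dev/null; python3 l.py
```

```text
t 13.125 loc mm [ -0.9 115.6  -5.3] rot [-0.19 -0.12 89.96] F(local) [-0.62  2.13  0.27] M(local) [0.436 0.576 0.029] w -0.002 q [-0.42  0.83  0.55  1.53 -0.35  1.37  0.28]
t 13.25 loc mm [ -0.9 112.5  -5.2] rot [-0.2  -0.12 89.96] F(local) [-0.7   1.82  1.05] M(local) [ 0.41   0.598 -0.034] w 0.001 q [-0.42  0.83  0.55  1.53 -0.35  1.37  0.28]
t 13.375 loc mm [ -0.9 109.5  -5.3] rot [-0.2  -0.12 89.96] F(local) [-1.05  2.25  1.53] M(local) [0.422 0.661 0.012] w 0.0 q [-0.42  0.83  0.55  1.53 -0.35  1.37  0.27]
t 13.5 loc mm [ -0.9 107.4  -5.3] rot [-0.19 -0.12 89.95] F(local) [-1.21  1.97  1.66] M(local) [0.427 0.597 0.016] w 0.001 q [-0.43  0.83  0.55  1.53 -0.35  1.37  0.27]
```

```bash

python3 -m crank '[[[0.002,0,0],[0,0,0],0]]' >/dev/null; python3 l.py
python3 -m crank '[[[0.002,0,0],[0,0,0],0]]' >/dev/null; python3 l.py
python3 -m crank '[[[0.001,0,0],[0,0,0],0]]' >/dev/null; python3 l.py
python3 -m crank '[[[0.001,0,0],[0,0,0],0]]' >/dev/null; python3 l.py
```

```text
t 13.625 loc mm [ -0.9 105.6  -5.3] rot [-0.19 -0.13 89.96] F(local) [-1.26  6.3   1.8 ] M(local) [ 1.396  0.572 -0.037] w -0.0 q [-0.43  0.83  0.55  1.53 -0.35  1.37  0.27]
t 13.75 loc mm [ -0.9 105.6  -5.2] rot [-9.000e-02 -2.600e-01  9.006e+01] F(local) [-2.11  9.34  0.56] M(local) [1.827 0.84  0.041] w 0.001 q [-0.43  0.83  0.55  1.53 -0.35  1.37  0.27]
t 13.875 loc mm [ -0.9 105.6  -5.2] rot [-6.000e-02 -3.100e-01  9.012e+01] F(local) [-1.44  9.57  1.03] M(local) [2.017 0.827 0.01 ] w 0.002 q [-0.43  0.83  0.55  1.53 -0.35  1.37  0.27]
t 14.0 loc mm [ -0.8 105.5  -5.1] rot [-3.000e-02 -3.600e-01  9.018e+01] F(local) [-1.810e+00  1.141e+01 -1.000e-02] M(local) [ 2.376  0.879 -0.02 ] w 0.001 q [-0.43  0.83  0.55  1.53 -0.35  1.37  0.27]
```

Hard stop at the expected position (about 30 mm from first contact near 136). Back off, retreat and check.

```bash
python3 -m crank '[[[-0.01,0,0],[0,0,0],0],[[-0.015,0,0],[0,0,0],0],[[0,0,-0.02],[0,0,0],0],[[0,0,-0.04],[0,0,0],0],[[0,0,-0.05],[0,0,0],0],[[0,0,-0.05],[0,0,0],0],[[0,0,-0.03],[0,0,0],0],[[0,0,0],[0,0,0],0],[[0,0,0],[0,0,0],0],[[0,0,0],[0,0,0],0]]' >/dev/null; python3 l.py
python3 shot.py 5; python3 - <<'E'
from h import *
z=np.load("pics/scene5.npz"); L=(cloud("scene",z["p"],z["d"])-K)@F
k=(abs(L[...,1]-.095)<.04)&(abs(L[...,0]+.003)<.02)&(L[...,2]>-.013)&(L[...,2]<.01); P=L[k]; print(len(P),np.percentile(P,[2,50,98],axis=0).round(4).tolist())
E
```

```text
t 15.25 loc mm [-1.000e-01  1.267e+02  1.829e+02] rot [-9.000e-02  5.000e-02  8.996e+01] F(local) [-0.49  0.54  0.34] M(local) [ 0.004  0.497 -0.046] w -0.001 q [-0.35  0.82  0.59  1.14 -0.32  1.76  0.25]
t 15.35 loc mm [-1.000e-01  1.267e+02  1.835e+02] rot [-1.200e-01 -1.000e-02  8.996e+01] F(local) [-0.37 -0.55 -1.07] M(local) [0.001 0.422 0.014] w -0.0 q [-0.35  0.82  0.59  1.14 -0.32  1.76  0.25]
71 [[-0.0141, 0.0709, -0.0119], [-0.0051, 0.0805, -0.0012], [0.0072, 0.093, 0.005]]
```

View pics/scene5.png

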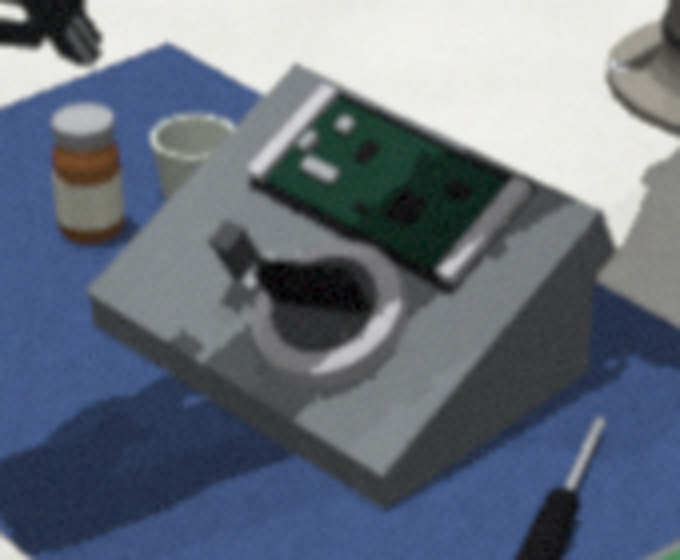

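```bash
python3 -c "
from station import bot
print(bot.hand_in())"
```

```text
the job is handed in; nothing more can be done
None
```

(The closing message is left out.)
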